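# Fit the injectors and stop the open bore of a diesel cylinder head

### The arm

A 7-joint arm with a two-finger parallel gripper is mounted at the origin on the work surface. World frame = base frame: x ahead of the robot, y to its left, z up, the work surface at z = 0. Lengths are in m, angles in rad, forces in N, time in s.
With the tool pointing down it reaches from about 0.4 to 0.9 m from the base axis. Payload 5.6 kg.
Tool frame: the origin (TCP) lies between the finger pads; the fingertips stand 25 mm ahead of it and the grasp point (between the pads) lies 6 mm ahead of it (r.tip_reach is the distance from the TCP to the fingertips, in m); z points along the fingers, y is the direction in which the jaws open and shut (so a half turn about z gives the same grasp; the last joint's range is limited). The gripper opens to 92 mm and grips with 3 to 60 N. Pads are 20 mm wide; open, the fingers measure 128 mm over their backs; the gripper's body (75 mm by 189 mm) begins 69 mm behind the grasp point.
Start: joints at [1.169, 0.468, -0.012, 1.603, 0.006, 1.071, -0.056], TCP at [0.228, -0.609, 0.24] pointing down, gripper open.
Joint ranges: [-2.53, 2.53], [-0.31, 2.02], [-1.57, 1.55], [0.28, 2.44], [-1.29, 4.43], [0.15, 1.84], [-2.92, 2.92]. Speed limits (rad/s): [2.57, 2.57, 3.14, 3.14, 3.14, 3.14, 3.14].

### API

Orientations are given as a unit quaternion [x, y, z, w].
In Python, from station import r gives the robot as it stands. The module is installed in compiled form; this text tells all that it offers.
- The arm moves only by the shell command python3 -m jog 'ROWS' [OPENING] [FORCE]. ROWS is a JSON object of lists of equal length, an entry for each row: "slide": the shift along the tool's x, y, z in m, a list of three; "twist": the turn about the tool's z in rad. In form: {"slide": [[tx, ty, tz], ...], "twist": [twist, ...]}. A call has 1 to 8 rows; each row is the pose to reach, as a shift and turn from the pose commanded when the call began, along the tool's axes at that moment; what a row does not reach only later rows make up. A row lasts 1/12 s, in which the tool goes at most 41.7 mm and 7.16 degrees, less where a joint would pass 70% of its speed; a pose out of reach is approached as far as the arm can. A call with a gripper value outside its range is refused whole. OPENING is the closure, from 0 (fully open) to 1 (shut), set as the call begins (- or left out, the last holds). The fingers move at their own pace and stop on an object; FORCE is the grip in N (left out, the last holds). Time passes only in rows, so rows that repeat a pose let the fingers close. It gives the time, the measured TCP pose, the force and the opening at its end, in the units of the state.
- r.read_state(): the state, without advancing time (a new reading comes with each control period).
- r.capture(name): name is "scene" or "top" or "wrist"; returns the picture (400x640x3 uint8, red, green, blue); there is no depth.
- r.get_calibration(name): a dict with "mtx" (3x3 intrinsics, pixels), "origin" and "orientation" of the camera in the world; the wrist camera has in their place "T_tool_cam" (4x4, takes a point from camera to tool coordinates, whose origin is the TCP and whose axes are the flange's). Camera axes: x right, y up, looking along -z (the intrinsics and any distortion apply to the point x, -y, -z); pixel columns grow to the right and rows downward; lengths in m; the calibration is good to about 2 mm. A picture is of the moment at which its call begins: read the wrist's pose just before it. get_calibration takes no time and is no camera call.
- r.sign_off(): hands the job in, once; it reports no verdict.
The state is a dict: "time": time; "joint_positions": joint angles; "joint_vel": joint speeds; "effort": joint torques, N m; "tool_pos": TCP position; "ee_rot": TCP orientation; "wrist_force": force on the tool from outside, world axes, zero at the start; "moment": the same for the moment, N m; "grip_width": finger opening in m.
Only numpy, scipy, OpenCV 4.12 (cv2) and the standard library are available. Lean on these libraries where they do the work, as an engineer would, in place of code of your own. Each camera call takes 0.05 s, during which the arm holds its last target. There are 200 camera calls.

### The job

Move the two injectors from the wooden block into the cylinder head, one in the middle bore and one in the bore at the end away from the blue-topped water outlet, each fully home on its shoulder; lower them in gently, without knocking or forcing them against the head. The third injector is away for repair, so close its bore, the one at the water-outlet end, with the red tapered plug, pushed in until its flange sits on the face, and let go of everything. Leave the wrench, the jar and the screwdriver where they lie.

Things in the scene. Friction and masses are not known exactly. Their poses are not given: they have to be found in the camera images.
- head: light grey diesel cylinder head 310 (y) x 150 (x) mm, fixed on 25 mm timber strips; origin on the table under its middle, x away from the robot, y to its water-outlet end (neck 176 mm tall, blue collar). On its -x side three bores in a row along y, 90 mm apart, lean 25 degrees to -x, in a face sloping from z 108 (x -69) to z 128 (x -25). Valve gear at x 4 to 64, up to z 152 mm
- bore_far (a point): bore at the end of the head away from the water outlet (head y = -90 mm), for an injector; point = centre of its mouth, 118 mm above the table; its z axis points out of the bore, 25 degrees from vertical toward head -x (the robot's side), y along the row. 23 mm diameter, 76 mm deep, 1.5 mm chamfer, empty, brass-coloured ring; flat face 24 mm either side in x
- bore_mid (a point): middle bore of the head (head y = 0), for an injector; point = centre of its mouth, 118 mm above the table; its z axis points out of the bore, 25 degrees from vertical toward head -x (the robot's side), y along the row. 23 mm diameter, 76 mm deep, 1.5 mm chamfer, empty, brass-coloured ring; flat face 24 mm either side in x
- bore_outlet (a point): bore at the water-outlet end of the head (head y = +90 mm), for the red plug; point = centre of its mouth, 118 mm above the table; its z axis points out of the bore, 25 degrees from vertical toward head -x (the robot's side), y along the row. 23 mm diameter, 76 mm deep, 1.5 mm chamfer, empty, brass-coloured ring; flat face 24 mm either side in x
- block: hardwood block 220 mm (x) by 70 mm (y) by 85 mm high, fixed on the table, left or right of the head; origin at the middle of its underside. Three upright blind holes 23 mm diameter, 76 mm deep in its top, in a row along its x at -70, 0 and +70 mm, holding the injectors and the plug in any order
- injector_a: one of two alike injectors, 146 mm long, 0.35 kg; origin at nozzle tip (lower end), z up its axis. From the tip: nozzle 7 mm dia. to 12 mm, cone to 22, dark shank 21 mm dia. to 70, hexagon collar 29 mm over corners 70-84 (underside = shoulder it rests on), bright body 24 mm dia. 84-130, yellow cap 17 mm wide. Starts upright in the block, shoulder on its top.
- injector_b: one of two alike injectors, 146 mm long, 0.35 kg; origin at nozzle tip (lower end), z up its axis. From the tip: nozzle 7 mm dia. to 12 mm, cone to 22, dark shank 21 mm dia. to 70, hexagon collar 29 mm over corners 70-84 (underside = shoulder it rests on), bright body 24 mm dia. 84-130, yellow cap 17 mm wide. Starts upright in the block, shoulder on its top.
- plug: red plastic plug 86 mm long, 0.05 kg; origin at the middle of its small lower end, z up its axis. Taper 16 mm diameter at the bottom to 21 mm at 36 mm, flange 32 mm diameter 36-41 mm (its underside rests on the face), grip stem 22 mm diameter 41-86 mm. Fits the bore with clearance. Starts upright in the block, flange on its top
- tray: grey steel tray of washers and bolts, 220 x 130 x 35 mm high, fixed, on the other side of the head from the block; origin at the middle of its underside
- wrench: loose steel wrench 170 mm long lying on the table in front of the head; origin under its middle
- jar: loose small jar of assembly paste, 60 mm diameter, 65 mm high, on the table in front of the head; origin at the centre of its underside
- screwdriver: loose orange-handled screwdriver 200 mm long lying on the table in front of the head; origin under its middle

How it is judged:
By the outcome, as a careful person would: the job done as asked, in the order asked, and still so for the second after the job is handed in, with the robot touching nothing.
It also fails if it takes over 72 s, if anything falls off the work surface, if the arm or the gripper's body presses on something with over 40 N, if the wrist force passes 120 N, or if a joint passes its speed limit or range.

## Working session

There is one attempt and no reset: what is moved stays moved. The work goes in short steps, Python scripts to look and compute and a shell command to move; the robot and the scene stay as the last step left them, time stands still between calls to the robot, and variables do not carry over. Pictures are saved under pics/ and viewed, about 8 in all and at most 12, crops included, and the job is handed in when it is done.

```bash
mkdir -p pics
python3 - <<'E'
from station import r
import cv2,numpy as np
for n in("scene","top"):
    c=r.get_calibration(n);print(n,c)
    cv2.imwrite(f"pics/{n}0.png",r.capture(n)[:,:,::-1])
print(r.get_calibration("wrist"));print(r.read_state(), r.tip_reach)
E
```

```text
scene {'mtx': array([[481.35868444,   0.        , 321.70214168],
       [  0.        , 481.35868444, 197.12140846],
       [  0.        ,   0.        ,   1.        ]]), 'origin': array([ 1.27402585, -0.32338141,  0.66712049]), 'orientation': array([0.38451191, 0.248197  , 0.49038299, 0.74166931])}
top {'mtx': array([[499.88304323,   0.        , 323.26197351],
       [  0.        , 499.88304323, 195.4182185 ],
       [  0.        ,   0.        ,   1.        ]]), 'origin': array([0.32969028, 0.00764716, 1.25682003]), 'orientation': array([-0.06758864,  0.06352777,  0.70482094, -0.7032947 ])}
{'mtx': array([[340.67176334,   0.        , 316.49595428],
       [  0.        , 340.67176334, 199.53270299],
       [  0.        ,   0.        ,   1.        ]]), 'T_tool_cam': array([[ 2.87983765e-04,  9.56216794e-01,  2.92659120e-01,
         8.25289044e-02],
       [ 9.99999805e-01, -4.37640299e-04,  4.45895196e-04,
        -5.68311735e-04],
       [ 5.54451899e-04,  2.92658934e-01, -9.56216733e-01,
        -1.45827944e-01],
       [ 0.00000000e+00,  0.00000000e+00,  0.00000000e+00,
         1.00000000e+00]])}
{'time': 0.1, 'joint_positions': array([ 1.16900906,  0.46825812, -0.01158397,  1.60353843,  0.00603041,
        1.07141764, -0.05630551]), 'joint_vel': array([-1.56214524e-03, -2.26851144e-03, -2.22049649e-04, -1.25895205e-03,
       -1.12479912e-03,  1.76273183e-03,  2.47538779e-05]), 'effort': array([ 3.35736149e-04, -5.21650708e+01, -1.23581383e-02, -2.44369143e+01,
       -5.67842543e-02,  1.40433331e-02,  6.60868113e-05]), 'tool_pos': array([ 0.22798741, -0.60817747,  0.23875284]), 'ee_rot': array([ 9.83958197e-01,  1.78397408e-01, -2.15055239e-04, -7.64432123e-04]), 'wrist_force': array([ 0.79056106,  0.32433712, -0.38745716]), 'moment': array([-0.03473458,  0.06447683,  0.00682355]), 'grip_width': 0.09201223179210154} 0.025
```

View pics/scene0.png

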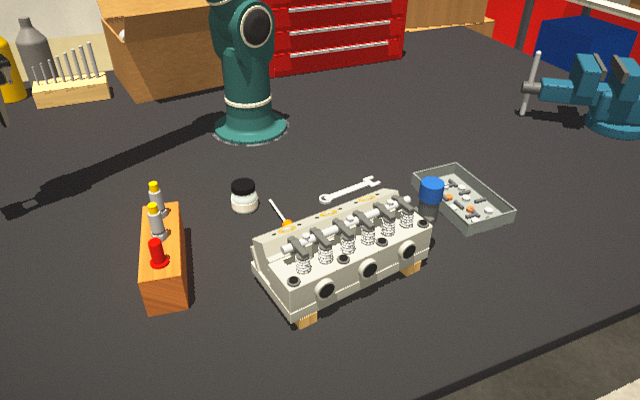

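View pics/top0.png

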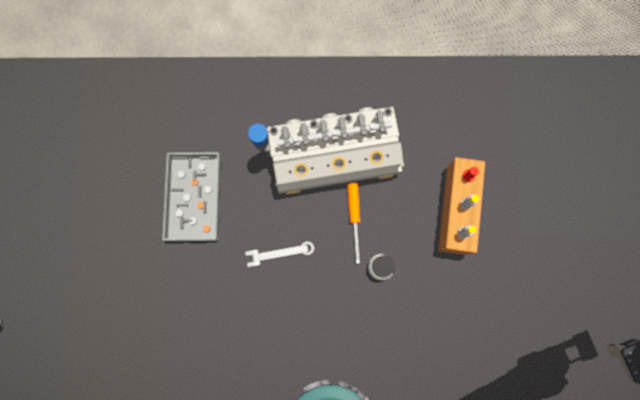

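The top view shows the brass bore mouths at about (301,169), (338,163) and (377,157). The outlet is at the left (+y). In the block, the injectors are at (468,232) and (472,201), and the plug is at (471,174), farthest from the robot.

```bash
cat > h.py <<'E'
from station import r
import cv2,numpy as np
from scipy.spatial.transform import Rotation as R
def cam(n):
    """K, origin, rotation (cv axes -> world)"""
    c=r.get_calibration(n); F=np.diag([1,-1,-1.])
    if n=="wrist":
        s=r.read_state(); T=c["T_tool_cam"]; A=R.from_quat(s["ee_rot"]).as_matrix()
        return c["mtx"],s["tool_pos"]+A@T[:3,3],A@T[:3,:3]@F
    return c["mtx"],c["origin"],R.from_quat(c["orientation"]).as_matrix()@F
def ray(C,uv):
    K,o,M=C; d=M@np.linalg.solve(K,[uv[0],uv[1],1.]); return o,d/np.linalg.norm(d)
def onz(C,uv,z):
    o,d=ray(C,uv); return o+d*(z-o[2])/d[2]
def proj(C,p):
    K,o,M=C; q=K@(M.T@(np.asarray(p)-o)); return q[:2]/q[2]
def blobs(img,lo,hi,amin=15):
    m=cv2.inRange(cv2.cvtColor(img,cv2.COLOR_RGB2HSV),lo,hi)
    n,l,st,ce=cv2.connectedComponentsWithStats(m)
    return [(st[i].tolist(),ce[i].round(1)) for i in range(1,n) if st[i,4]>=amin]
E
python3 - <<'E'
from h import *
C=cam("top");im=r.capture("top")
for nm,lo,hi,z in(("brass/yellow",(12,110,120),(35,255,255),.118),("red",(0,180,90),(4,255,255),.13),("blue",(100,150,60),(125,255,255),.17)):
    for st,ce in blobs(im,lo,hi): print(nm,st,ce,"z118",onz(C,ce,.118).round(4),"z155",onz(C,ce,.155).round(4),"z128",onz(C,ce,.128).round(4))
m=cv2.inRange(cv2.cvtColor(im,cv2.COLOR_RGB2HSV),(5,110,60),(16,255,255)); m[:,:420]=0
p=np.argwhere(m)[:,::-1]; print("block px rect",cv2.minAreaRect(p.astype(np.int32)))
cv2.imwrite("pics/crop1.png",cv2.resize(im[95:260,255:495,::-1],None,fx=3.3,fy=3.3,interpolation=cv2.INTER_CUBIC))
E
```

```text
brass/yellow [370, 151, 13, 13, 64] [376.4 156.5] z118 [ 0.6364 -0.111   0.118 ] z155 [ 0.6264 -0.1072  0.155 ] z128 [ 0.6337 -0.11    0.128 ]
brass/yellow [332, 157, 14, 13, 65] [338.7 162.5] z118 [ 0.6221 -0.0223  0.118 ] z155 [ 0.6126 -0.0213  0.155 ] z128 [ 0.6196 -0.0221  0.128 ]
brass/yellow [445, 157, 40, 96, 2546] [464.4 206. ] z118 [ 0.5179 -0.3112  0.118 ] z155 [ 0.5118 -0.3009  0.155 ] z128 [ 0.5163 -0.3084  0.128 ]
brass/yellow [294, 163, 14, 14, 62] [300.9 168.8] z118 [0.6072 0.0663 0.118 ] z155 [0.5982 0.0644 0.155 ] z128 [0.6048 0.0658 0.128 ]
brass/yellow [192, 180, 6, 5, 22] [194.4 182.2] z118 [0.5758 0.3147 0.118 ] z155 [0.5678 0.3047 0.155 ] z128 [0.5737 0.312  0.128 ]
brass/yellow [348, 183, 12, 40, 393] [353.4 202.2] z118 [ 0.5275 -0.0556  0.118 ] z155 [ 0.5211 -0.0535  0.155 ] z128 [ 0.5258 -0.055   0.128 ]
brass/yellow [198, 202, 5, 7, 28] [199.9 204.7] z118 [0.5226 0.2995 0.118 ] z155 [0.5163 0.29   0.155 ] z128 [0.5209 0.2969 0.128 ]
brass/yellow [204, 226, 6, 6, 31] [206.3 228.3] z118 [0.4677 0.2824 0.118 ] z155 [0.4632 0.2734 0.155 ] z128 [0.4664 0.2799 0.128 ]
red [463, 168, 15, 13, 120] [470.1 173.9] z118 [ 0.5938 -0.3286  0.118 ] z155 [ 0.5852 -0.3177  0.155 ] z128 [ 0.5915 -0.3256  0.128 ]
blue [249, 124, 18, 22, 294] [257.9 134.3] z118 [0.6917 0.169  0.118 ] z155 [0.68   0.1638 0.155 ] z128 [0.6885 0.1676 0.128 ]
block px rect ((461.6271057128906, 205.6024627685547), (38.65876388549805, 96.33003234863281), 5.19442892074585)
```

View pics/crop1.png

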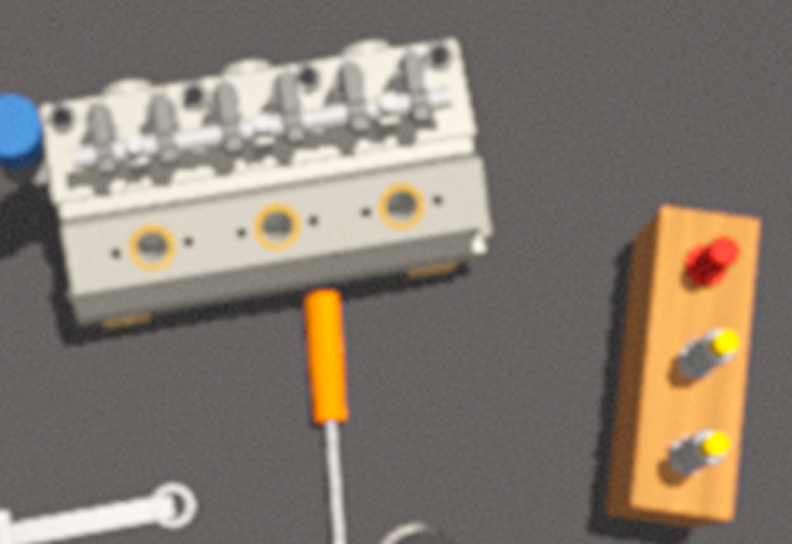

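```bash
python3 -m jog '{"slide":[[0.03,-0.018,-0.03],[0.065,-0.038,-0.06],[0.1,-0.058,-0.07],[0.135,-0.08,-0.07],[0.17,-0.1,-0.07],[0.205,-0.12,-0.07],[0.235,-0.14,-0.07],[0.265,-0.158,-0.07]],"twist":[0.05,0.1,0.15,0.195,0.195,0.195,0.195,0.195]}' 0.3
python3 -m jog '{"slide":[[0.03,-0.012,0],[0.055,-0.022,0],[0.06,-0.023,0],[0.06,-0.023,0],[0.06,-0.023,0]],"twist":[0,0,0,0,0]}'
python3 - <<'E'
from h import *
s=r.read_state();print(s["tool_pos"],R.from_quat(s["ee_rot"]).as_matrix().round(4).tolist(),s["joint_positions"])
im=r.capture("wrist");cv2.imwrite("pics/w1.png",im[:,:,::-1])
C=cam("wrist")
for st,ce in blobs(im,(25,150,120),(35,255,255)):print(st,ce,onz(C,ce,.161).round(4))
C=cam("top");im=r.capture("top")
for st,ce in blobs(im,(25,150,150),(35,255,255),6):print(st,ce,onz(C,ce,.158).round(4))
E
```

```text
time: 0.82
tool_pos: [0.422, -0.3651, 0.3096]
ee_rot: [0.997, 0.082, 0.0, -0.0]
wrist_force: [0.4, -1.1, 0.4]
grip_width: 0.0641
time: 1.23
tool_pos: [0.4755, -0.3358, 0.3091]
ee_rot: [0.997, 0.082, -0.001, 0.0]
wrist_force: [-0.7, -0.1, 0.3]
grip_width: 0.0644
[ 0.47552121 -0.33579361  0.30912539] [[0.9867, 0.1625, -0.0014], [0.1625, -0.9867, -0.0001], [-0.0014, -0.0001, -1.0]] [ 0.67105506  0.29863681 -0.14197326  1.68780763  0.04630838  1.15948651
 -0.89085097]
```

View pics/w1.png

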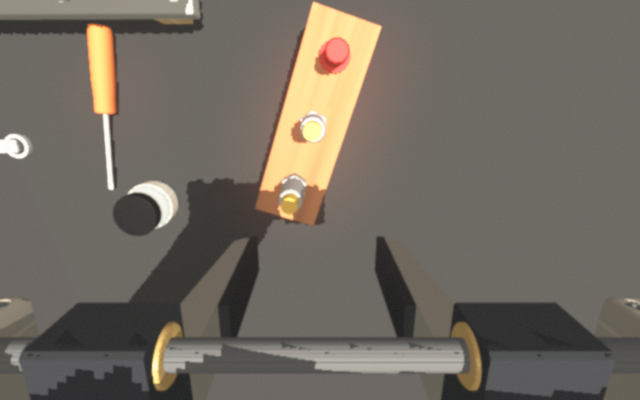

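The wrist view shows the caps at about (290,203) and (313,130), with the plug at (337,50). The head's front edge is level in the image, so the tool yaw matches the head.

Run:
```python
from h import *
im=r.capture("wrist");C=cam("wrist");hs=cv2.cvtColor(im,cv2.COLOR_RGB2HSV)
print(hs[205,290],hs[131,313],hs[45,337])
for st,ce in blobs(im,(20,100,80),(35,255,255)):print(st,ce,onz(C,ce,.159).round(4))
for st,ce in blobs(im,(0,180,60),(4,255,255)):print("red",st,ce,onz(C,ce,.128).round(4))
m=cv2.inRange(hs,(6,110,60),(19,255,255)); m[:,:220]=0;m[300:]=0
p=cv2.convexHull(np.argwhere(m)[:,::-1].astype(np.int32));b=cv2.boxPoints(cv2.minAreaRect(p));
print("blocktop",[onz(C,q,.085).round(4).tolist() for q in b], onz(C,b.mean(0),.085))
im=r.capture("top");C=cam("top");hs=cv2.cvtColor(im,cv2.COLOR_RGB2HSV)
print(hs[199,475],hs[229,472])
for st,ce in blobs(im,(24,120,120),(40,255,255),6):print(st,ce,onz(C,ce,.158).round(4))
```

```text
[ 20 156 196] [ 30  78 255] [  3 118 255]
[265, 3, 66, 186, 2686] [294.9 119.4] [ 0.5337 -0.308   0.159 ]
[315, 9, 60, 180, 2563] [341.8  83.3] [ 0.5686 -0.342   0.159 ]
[88, 26, 20, 87, 1251] [97.9 67.1] [ 0.5491 -0.1441  0.159 ]
[303, 67, 31, 47, 306] [313.9  91.7] [ 0.5584 -0.3204  0.159 ]
[319, 87, 6, 8, 16] [322.1  90.6] [ 0.5604 -0.3269  0.159 ]
[318, 96, 5, 10, 16] [319.8 100.7] [ 0.5521 -0.3263  0.159 ]
[307, 120, 12, 6, 19] [312.7 121.9] [ 0.5341 -0.3232  0.159 ]
[328, 160, 6, 13, 15] [330.7 166.3] [ 0.4988 -0.3449  0.159 ]
[281, 193, 16, 19, 217] [288.5 202.1] [ 0.4599 -0.3127  0.159 ]
[280, 211, 11, 6, 28] [285. 214.] [ 0.448  -0.3111  0.159 ]
[153, 336, 10, 46, 125] [157.6 355.2] [ 0.2694 -0.1992  0.159 ]
[476, 359, 5, 20, 47] [477.5 368.9] [ 0.3064 -0.5386  0.159 ]
blocktop [[0.4249, -0.2594, 0.085], [0.6417, -0.3039, 0.085], [0.6327, -0.3745, 0.085], [0.4095, -0.3424, 0.085]] [ 0.53663981 -0.32131677  0.085     ]
[135   4 119] [ 25 255 175]
[468, 226, 6, 6, 27] [471.  228.8] [ 0.4603 -0.3118  0.158 ]
```

```bash
python3 -m jog '{"slide":[[-0.006,-0.012,0.01],[-0.0116,-0.025,0.03],[-0.0116,-0.025,0.07],[-0.0116,-0.025,0.11],[-0.0116,-0.025,0.145],[-0.0116,-0.025,0.165],[-0.0116,-0.025,0.176],[-0.0116,-0.025,0.176]],"twist":[0,0,0,0,0,0,0,0]}' 0.5
python3 -m jog '{"slide":[[0,0,0],[0,0,0],[0,0,0],[0,0,0],[0,0,0],[0,0,0]],"twist":[0,0,0,0,0,0]}' 0.9 4
python3 - <<'E'
from h import *
s=r.read_state();print(s["tool_pos"],s["wrist_force"],s["moment"],s["grip_width"])
cv2.imwrite("pics/w2.png",r.capture("wrist")[:,:,::-1])
E
```

```text
time: 2.1
tool_pos: [0.459, -0.3123, 0.1314]
ee_rot: [0.997, 0.081, -0.002, -0.001]
wrist_force: [-0.3, 0.5, -1.6]
grip_width: 0.0457
time: 2.6
tool_pos: [0.4617, -0.3126, 0.135]
ee_rot: [0.997, 0.082, 0.001, 0.001]
wrist_force: [-0.2, 1.1, 7.0]
grip_width: 0.0238
[ 0.46167282 -0.31256846  0.13501713] [-0.22274631  1.14582715  6.99393887] [0.41405634 0.18056825 0.02495963] 0.02382900334118167
```

View pics/w2.png

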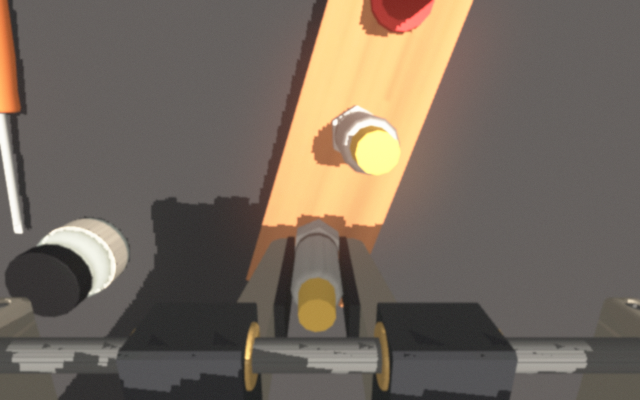

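Cap at (317,305) is centred between the pads, width 23.8 mm. I'll check the settled force, then lift with a firm grip.

```bash
python3 -m jog '{"slide":[[0,0,0],[0,0,0],[0,0,0],[0,0,0]],"twist":[0,0,0,0]}' 
python3 -m jog '{"slide":[[0,0,0],[0,0,0],[0,0,0],[0,0,0]],"twist":[0,0,0,0]}' 0.95 40
python3 -m jog '{"slide":[[0,0,-0.003],[0,0,-0.006],[0,0,-0.01],[0,0,-0.01],[0,0,-0.01]],"twist":[0,0,0,0,0]}'
```

```text
time: 2.98
tool_pos: [0.4617, -0.3126, 0.135]
ee_rot: [0.997, 0.082, 0.001, 0.001]
wrist_force: [-0.7, 2.1, 6.8]
grip_width: 0.0239
time: 3.32
tool_pos: [0.4616, -0.3125, 0.135]
ee_rot: [0.997, 0.082, 0.001, 0.001]
wrist_force: [-0.9, 2.2, 7.3]
grip_width: 0.0231
time: 3.73
tool_pos: [0.4606, -0.3124, 0.1436]
ee_rot: [0.997, 0.082, -0.0, -0.0]
wrist_force: [0.8, -1.1, -3.2]
grip_width: 0.0231
```

```bash
python3 -m jog '{"slide":[[0,0,-0.01],[0,0,-0.025],[0,0,-0.04],[0,0,-0.05],[0,0,-0.05],[0,0,-0.05]],"twist":[0,0,0,0,0,0]}'
python3 - <<'E'
from h import *
s=r.read_state();print(s["tool_pos"],s["wrist_force"])
im=r.capture("scene");C=cam("scene");A=R.from_quat(s["ee_rot"]).as_matrix()
for p in((0,0,0),(0,0,.006),(0,0,.025)): print(p,proj(C,s["tool_pos"]+A@np.array(p)))
u,v=proj(C,s["tool_pos"]).astype(int);print(u,v)
cv2.imwrite("pics/s2.png",cv2.resize(im[v-60:v+90,u-90:u+110,::-1],None,fx=4,fy=4,interpolation=cv2.INTER_CUBIC))
E
```

```text
time: 4.23
tool_pos: [0.4607, -0.3124, 0.194]
ee_rot: [0.997, 0.082, 0.0, 0.0]
wrist_force: [-0.2, 1.1, -5.2]
grip_width: 0.0232
[ 0.46068611 -0.3123709   0.19397267] [-0.16149638  1.05237102 -5.15004138]
(0, 0, 0) [149.72482351 167.84744806]
(0, 0, 0.006) [150.3696962  170.60925584]
(0, 0, 0.025) [152.37882078 179.21376957]
149 167
```

View pics/s2.png

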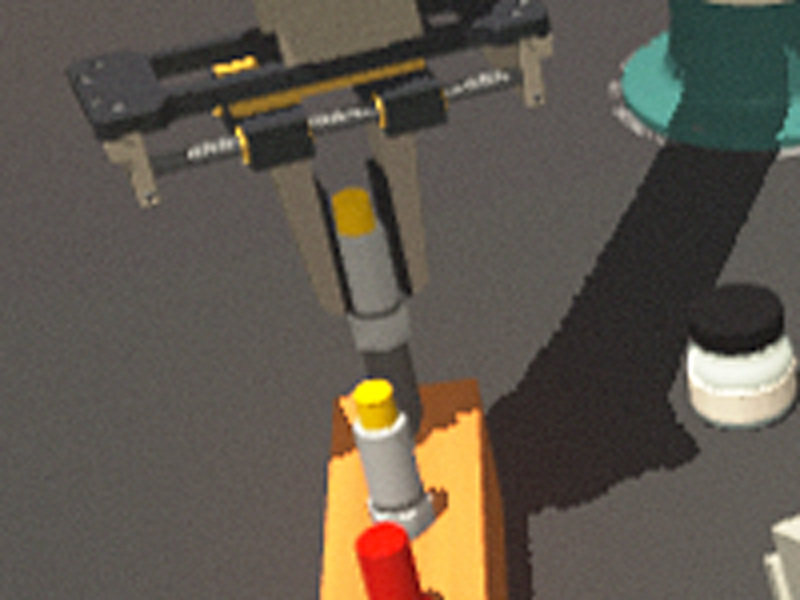

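The scene crop shows the pads gripping the body just above the collar, cap top about where expected. The tool can't tilt, so I'll lean the injector in the grip against the block's hole edge.

```bash
python3 -m jog '{"slide":[[-0.004,0,-0.003],[-0.010,0,-0.003],[-0.016,0,-0.003],[-0.0225,0,-0.0025],[-0.03,0,-0.0015],[-0.0368,0,0],[-0.0368,0,0]],"twist":[0,0,0,0,0,0,0]}' 0.95 30
python3 -m jog '{"slide":[[-0.005,0,0.0015],[-0.009,0,0.0025],[-0.0125,0,0.004],[-0.0158,0,0.0053],[-0.0158,0,0.0053],[-0.0158,0,0.0053]],"twist":[0,0,0,0,0,0]}' 0.95 60
python3 - <<'E'
from h import *
s=r.read_state();print(s["tool_pos"],s["wrist_force"],s["grip_width"])
cv2.imwrite("pics/w3.png",r.capture("wrist")[:,:,::-1])
C=cam("wrist");A=R.from_quat(s["ee_rot"]).as_matrix()
for th in(0,15,20,25,30):
    a=A@np.array([-np.sin(np.radians(th)),0,-np.cos(np.radians(th))]); g=s["tool_pos"]+A@[0,0,.006]
    print(th,proj(C,g+.034*a),proj(C,g-.112*a),proj(C,g-.042*a))
E
```

```text
time: 4.87
tool_pos: [0.4228, -0.3187, 0.1934]
ee_rot: [0.997, 0.081, -0.001, -0.0]
wrist_force: [2.8, 1.8, -2.5]
grip_width: 0.0232
time: 5.37
tool_pos: [0.4109, -0.3209, 0.1895]
ee_rot: [0.997, 0.082, 0.002, 0.001]
wrist_force: [5.6, 2.2, 1.9]
grip_width: 0.0231
[ 0.41090035 -0.32091254  0.18954964] [5.56841443 2.15434169 1.9112039 ] 0.02313689104755297
0 [317.84892224 309.96670625] [317.22918751 201.49509931] [317.42323762 235.45951251]
15 [317.80569111 326.65213549] [317.27642789 167.29416258] [317.45039353 219.6741713 ]
20 [317.78818205 331.00473868] [317.29679107 156.00461244] [317.46191477 214.81047194]
25 [317.76954259 334.69244099] [317.31971757 144.76464718] [317.47466229 210.18632538]
30 [317.75003166 337.69836471] [317.34540393 133.57687161] [317.48862805 205.82877041]
```

View pics/w3.png

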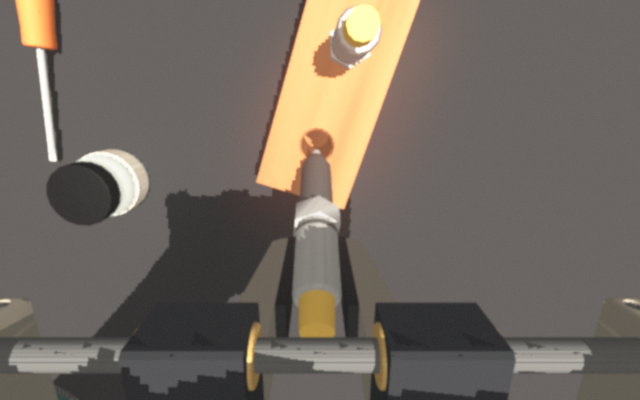

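The injector leans about 23°, with the nozzle still in the hole near (317,150). Now I'll lift it clear and measure the real tilt.

```bash
python3 -m jog '{"slide":[[-0.004,0,-0.01],[-0.012,0,-0.03],[-0.02,0,-0.06],[-0.02,0,-0.09],[-0.02,0,-0.095],[-0.02,0,-0.095],[-0.02,0,-0.095]],"twist":[0,0,0,0,0,0,0]}'
python3 - <<'E'
from h import *
s=r.read_state();print(s["tool_pos"],s["wrist_force"],s["grip_width"])
im=r.capture("wrist");C=cam("wrist");A=R.from_quat(s["ee_rot"]).as_matrix()
for th in(15,20,25,30):
    a=A@np.array([-np.sin(np.radians(th)),0,-np.cos(np.radians(th))]); g=s["tool_pos"]+A@[0,0,.006]
    print(th,proj(C,g-.112*a),proj(C,g-.100*a),proj(C,g-.042*a))
cv2.imwrite("pics/w4.png",cv2.resize(im[110:310,227:407,::-1],None,fx=3,fy=3,interpolation=cv2.INTER_CUBIC))
E
```

```text
time: 6.0
tool_pos: [0.388, -0.324, 0.282]
ee_rot: [0.997, 0.082, -0.001, -0.0]
wrist_force: [-0.2, -0.5, -4.9]
grip_width: 0.0229
[ 0.38798437 -0.32404002  0.28204581] [-0.22134101 -0.45557209 -4.92642234] 0.022868084729356176
15 [317.94764861 167.2516983 ] [317.97844338 174.52396999] [318.1705213  219.88372036]
20 [317.97948789 155.93328339] [318.00858077 164.17363717] [318.18805293 215.0078493 ]
25 [318.01485461 144.66329948] [318.04198231 153.93062721] [318.20720158 210.37259134]
30 [318.05402134 133.44406636] [318.07886165 143.80728419] [318.22794774 206.00505712]
```

View pics/w4.png

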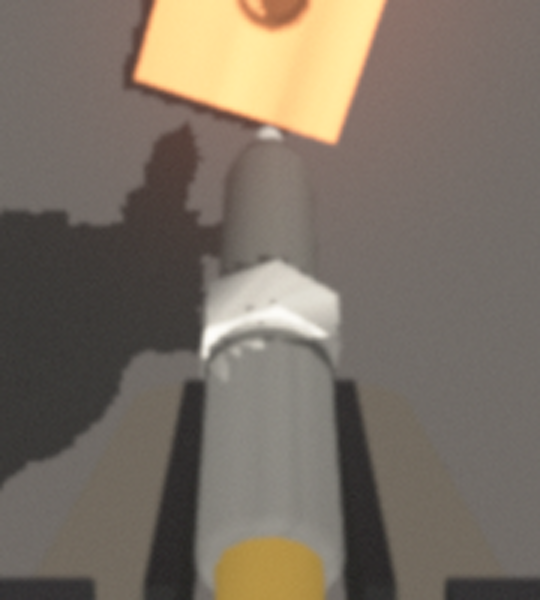

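Tip at about (316.7,152.3) gives roughly 22° of lean. Low grip force will let the bore swivel the last 3°. Next is the middle bore.

```bash
python3 -m jog '{"slide":[[0.01,-0.012,0],[0.03,-0.035,0],[0.052,-0.061,0],[0.076,-0.089,0],[0.1,-0.117,0],[0.124,-0.145,0],[0.146,-0.171,0],[0.168,-0.197,0]],"twist":[0,0,0,0,0,0,0,0]}'
python3 -m jog '{"slide":[[0.02,-0.024,0],[0.037,-0.044,0],[0.048,-0.057,0.005],[0.0536,-0.063,0.012],[0.0536,-0.063,0.018],[0.0536,-0.063,0.018],[0.0536,-0.063,0.018]],"twist":[0,0,0,0,0,0,0]}'
python3 - <<'E'
from h import *
s=r.read_state();print(s["tool_pos"],s["ee_rot"],s["wrist_force"],s["joint_positions"])
im=r.capture("wrist");C=cam("wrist");A=R.from_quat(s["ee_rot"]).as_matrix()
for st,ce in blobs(im,(14,70,90),(32,255,255),20):
    if st[1]<280:print(st,ce,onz(C,ce,.118).round(4))
for th in(20,25): print(th,proj(C,s["tool_pos"]+A@np.array([.112*np.sin(np.radians(th)),0,.006+.112*np.cos(np.radians(th))])))
cv2.imwrite("pics/w5.png",im[:,:,::-1])
E
```

```text
time: 6.72
tool_pos: [0.5222, -0.1007, 0.2808]
ee_rot: [0.997, 0.082, -0.002, -0.001]
wrist_force: [0.4, -0.8, -4.2]
grip_width: 0.0229
time: 7.3
tool_pos: [0.5642, -0.0335, 0.2637]
ee_rot: [0.997, 0.081, -0.002, 0.0]
wrist_force: [0.2, -0.5, -3.1]
grip_width: 0.0229
[ 0.56415859 -0.03351385  0.26371237] [ 9.96737379e-01  8.06931139e-02 -1.76795655e-03  3.04681497e-04] [ 0.23024365 -0.50950811 -3.13548608] [ 0.27394429  0.32968651 -0.33913887  1.76920068  0.12411775  1.06706179
 -1.5179635 ]
[293, 109, 42, 38, 693] [313.4 126.7] [ 0.6202 -0.0213  0.118 ]
[400, 109, 43, 37, 694] [421.1 126.4] [ 0.635  -0.1108  0.118 ]
[185, 110, 43, 37, 695] [205.8 127.3] [0.6051 0.0681 0.118 ]
[511, 151, 122, 185, 4751] [571.4 251.7] [ 0.5451 -0.2795  0.118 ]
[334, 152, 16, 59, 542] [341.4 173.7] [ 0.5842 -0.052   0.118 ]
[625, 162, 15, 24, 196] [634.4 175.4] [ 0.6241 -0.3063  0.118 ]
[607, 219, 33, 44, 428] [623.8 240.2] [ 0.5642 -0.3233  0.118 ]
20 [317.09297809 156.61891677]
25 [317.10700821 145.42787413]
```

View pics/w5.png

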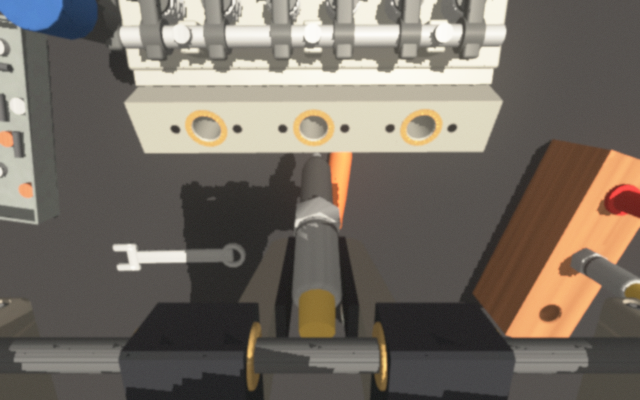

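The three bores show at (205.8,127.3), (313.4,126.7) and (421.1,126.4), within 2 mm of the top view. I'll approach to 8 mm short of the mouth and check the nozzle against the ring.

```bash
python3 -m jog '{"slide":[[0.004,-0.0022,0.006],[0.008,-0.0022,0.016],[0.012,-0.0022,0.025],[0.0132,-0.0022,0.0284],[0.0132,-0.0022,0.0284],[0.0132,-0.0022,0.0284]],"twist":[0,0,0,0,0,0]}'
python3 - <<'E'
from h import *
s=r.read_state();print(s["tool_pos"],s["wrist_force"])
im=r.capture("wrist");C=cam("wrist");A=R.from_quat(s["ee_rot"]).as_matrix()
for st,ce in blobs(im,(14,70,90),(32,255,255),20):
    if st[1]<200:
        p=onz(C,ce,.118);print(st,ce,p.round(4),"tool",(A.T@(p-s["tool_pos"])).round(4))
cv2.imwrite("pics/w6.png",cv2.resize(im[85:245,237:397,::-1],None,fx=3.5,fy=3.5,interpolation=cv2.INTER_CUBIC))
E
```

```text
time: 7.85
tool_pos: [0.5779, -0.0273, 0.2363]
ee_rot: [0.997, 0.082, -0.001, -0.0]
wrist_force: [0.1, 0.7, -4.5]
grip_width: 0.0228
[ 0.57793176 -0.02727289  0.23629677] [ 0.14125496  0.74241537 -4.54785726]
[296, 131, 46, 36, 633] [318.8 146.2] [ 0.6224 -0.0211  0.118 ] tool [0.045  0.0012 0.1182]
[412, 131, 47, 39, 777] [435.  149.3] [ 0.6347 -0.1106  0.118 ] tool [0.0426 0.0915 0.1182]
[179, 132, 47, 38, 772] [201.8 149.8] [0.6047 0.0682 0.118 ] tool [ 0.0421 -0.0897  0.1183]
[341, 175, 15, 50, 329] [347.9 191.4] [ 0.5903 -0.0503  0.118 ] tool [0.0086 0.0248 0.1183]
[634, 174, 6, 9, 33] [637.2 177.9] [ 0.6389 -0.2755  0.118 ] tool [0.0199 0.2549 0.1182]
[630, 182, 8, 7, 20] [633.3 185.7] [ 0.6324 -0.2752  0.118 ] tool [0.0134 0.2535 0.1182]
[624, 193, 9, 8, 26] [629. 196.] [ 0.6237 -0.2755  0.118 ] tool [0.0048 0.2524 0.1182]
```

View pics/w6.png

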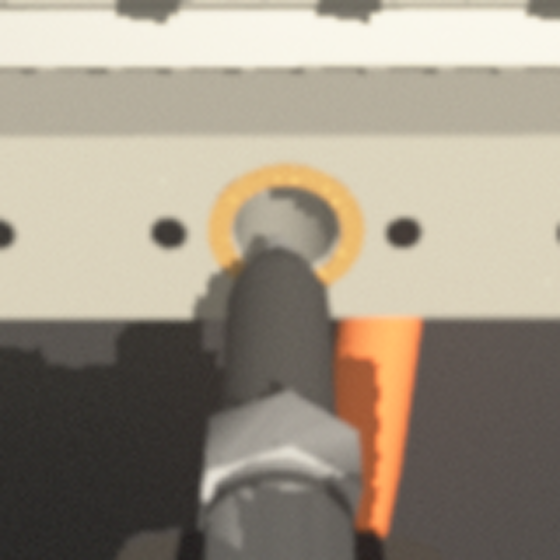

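The ring centre is at crop (286,227) and the injector axis at about column 280, so I need about 1.5 mm more in +tool y. The nozzle is just short of the mouth.

```bash
python3 -m jog '{"slide":[[-0.002,0.0015,0],[-0.002,0.0015,0],[0,0.0015,0.004],[0.002,0.0015,0.008],[0.004,0.0015,0.012],[0.0056,0.0015,0.0163],[0.0056,0.0015,0.0163]],"twist":[0,0,0,0,0,0,0]}' 0.95 15
python3 -m jog '{"slide":[[-0.001,0,0.002],[-0.001,0,0.004],[-0.001,0,0.006],[-0.001,0,0.008],[-0.001,0,0.01],[-0.001,0,0.0127],[-0.001,0,0.0127],[-0.001,0,0.0127]],"twist":[0,0,0,0,0,0,0,0]}'
```

```text
time: 8.48
tool_pos: [0.5836, -0.0277, 0.2192]
ee_rot: [0.997, 0.082, -0.001, -0.0]
wrist_force: [0.6, -0.6, -4.1]
grip_width: 0.0237
time: 9.15
tool_pos: [0.5835, -0.0279, 0.2081]
ee_rot: [0.997, 0.082, 0.001, -0.0]
wrist_force: [1.9, 0.6, -2.1]
grip_width: 0.024
```

```bash
python3 -m jog '{"slide":[[0.001,0,0.002],[0.0019,0,0.004],[0.0028,0,0.006],[0.0037,0,0.008],[0.0047,0,0.01],[0.0047,0,0.01]],"twist":[0,0,0,0,0,0]}'
python3 - <<'E'
from h import *
s=r.read_state();print(s["tool_pos"],s["wrist_force"],s["moment"])
im=r.capture("wrist");cv2.imwrite("pics/w7.png",cv2.resize(im[85:265,237:397,::-1],None,fx=3.3,fy=3.3,interpolation=cv2.INTER_CUBIC))
E
```

```text
time: 9.65
tool_pos: [0.5875, -0.0272, 0.1972]
ee_rot: [0.997, 0.082, -0.0, -0.0]
wrist_force: [3.0, 0.3, -3.3]
grip_width: 0.0235
[ 0.58749902 -0.02721535  0.19722285] [ 2.99877371  0.28131753 -3.25577207] [ 0.18399383 -0.78484643 -0.06324553]
```

View pics/w7.png

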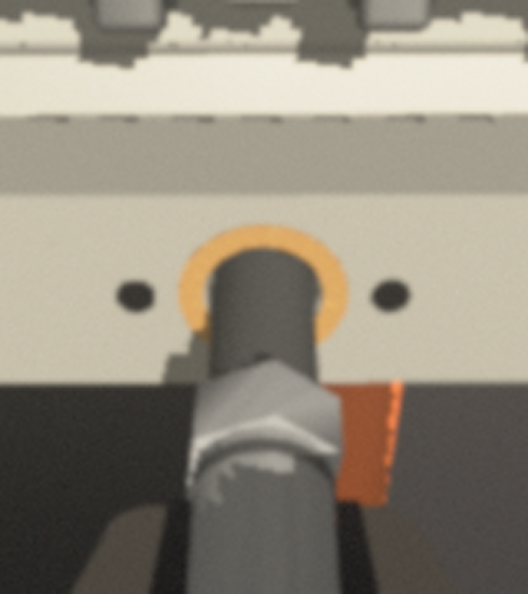

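The shank is in the mouth and centred sideways in the ring. Forces are gentle (3 N), so I'll keep lowering.

```bash
python3 -m jog '{"slide":[[0.0015,0,0.002],[0.0024,0,0.004],[0.0033,0,0.006],[0.0042,0,0.008],[0.0052,0,0.01],[0.0061,0,0.012],[0.0061,0,0.012]],"twist":[0,0,0,0,0,0,0]}'
python3 -m jog '{"slide":[[0.001,0,0.002],[0.0019,0,0.004],[0.0028,0,0.006],[0.0037,0,0.008],[0.0047,0,0.01],[0.0047,0,0.01]],"twist":[0,0,0,0,0,0]}'
```

```text
time: 10.28
tool_pos: [0.5934, -0.0262, 0.1852]
ee_rot: [0.997, 0.082, -0.0, -0.0]
wrist_force: [2.0, 0.5, -4.5]
grip_width: 0.0235
time: 10.78
tool_pos: [0.5981, -0.0254, 0.1753]
ee_rot: [0.997, 0.082, -0.0, -0.0]
wrist_force: [2.1, 1.2, -4.6]
grip_width: 0.0235
```

```bash
python3 -m jog '{"slide":[[0.001,0,0.002],[0.0019,0,0.004],[0.0028,0,0.006],[0.0035,0,0.0075],[0.0042,0,0.009],[0.0042,0,0.009]],"twist":[0,0,0,0,0,0]}'
python3 -m jog '{"slide":[[0.0005,0,0.001],[0.0007,0,0.0015],[0.0007,0,0.0015]],"twist":[0,0,0]}'
python3 -m jog '{"slide":[[0.0005,0,0.001],[0.0007,0,0.0015],[0.0007,0,0.0015]],"twist":[0,0,0]}'
```

```text
time: 11.28
tool_pos: [0.6023, -0.0248, 0.1665]
ee_rot: [0.997, 0.082, -0.0, -0.0]
wrist_force: [1.8, -0.0, -3.5]
grip_width: 0.0234
time: 11.53
tool_pos: [0.603, -0.0247, 0.1652]
ee_rot: [0.997, 0.082, -0.0, 0.0]
wrist_force: [0.5, 0.4, -3.2]
grip_width: 0.0234
time: 11.78
tool_pos: [0.6032, -0.0247, 0.1649]
ee_rot: [0.997, 0.082, -0.001, 0.0]
wrist_force: [-3.6, -0.1, 4.1]
grip_width: 0.0234
```

Contact at z 0.165 with about 7 N, so it's seated. Now release, check for seating, and retreat.

```bash
python3 -m jog '{"slide":[[0,0,0],[0,0,0],[0,0,0],[0,0,0]],"twist":[0,0,0,0]}' 0.5
python3 -m jog '{"slide":[[-0.005,0,-0.01],[-0.015,0,-0.035],[-0.02,0,-0.07],[-0.02,0,-0.1],[-0.02,0,-0.11],[-0.02,0,-0.11]],"twist":[0,0,0,0,0,0]}'
python3 - <<'E'
from h import *
s=r.read_state();print(s["tool_pos"],s["wrist_force"])
im=r.capture("wrist");C=cam("wrist");cv2.imwrite("pics/w8.png",im[:,:,::-1])
for st,ce in blobs(im,(14,70,90),(32,255,255),40): print(st,ce,onz(C,ce,.118).round(4),onz(C,ce,.161).round(4))
t=r.capture("top");C=cam("top")
for st,ce in blobs(t,(22,120,110),(40,255,255),5):print("top",st,ce,onz(C,ce,.158).round(4))
E
```

```text
time: 12.12
tool_pos: [0.6039, -0.0246, 0.164]
ee_rot: [0.997, 0.082, 0.0, 0.0]
wrist_force: [-0.1, -0.1, -0.0]
grip_width: 0.0453
time: 12.62
tool_pos: [0.5854, -0.0278, 0.2777]
ee_rot: [0.997, 0.082, 0.003, 0.001]
wrist_force: [0.0, -0.7, -1.1]
grip_width: 0.0462
[ 0.58544457 -0.02778916  0.27773681] [ 0.03572073 -0.70021635 -1.07209911]
[196, 137, 40, 33, 588] [215.4 152.5] [0.603  0.0671 0.118 ] [0.6118 0.0556 0.161 ]
[297, 137, 39, 26, 331] [315.5 146. ] [ 0.6233 -0.0201  0.118 ] [ 0.6292 -0.0192  0.161 ]
[397, 136, 39, 34, 577] [416.3 152. ] [ 0.6327 -0.1097  0.118 ] [ 0.6373 -0.0961  0.161 ]
[329, 174, 23, 71, 627] [339.8 204.2] [ 0.5735 -0.0513  0.118 ] [ 0.5865 -0.046   0.161 ]
[589, 178, 25, 33, 198] [602.7 193.2] [ 0.6236 -0.2894  0.118 ] [ 0.6295 -0.2503  0.161 ]
[611, 184, 22, 21, 186] [622.1 193.8] [ 0.626  -0.3074  0.118 ] [ 0.6316 -0.2658  0.161 ]
[305, 189, 24, 31, 600] [316.1 204.5] [ 0.5696 -0.0295  0.118 ] [ 0.5831 -0.0273  0.161 ]
[634, 200, 6, 17, 56] [637.3 208.7] [ 0.6146 -0.3276  0.118 ] [ 0.6218 -0.2831  0.161 ]
[525, 202, 64, 111, 1490] [557.1 259.1] [ 0.5526 -0.2723  0.118 ] [ 0.5686 -0.2357  0.161 ]
[573, 234, 30, 32, 338] [587.1 249. ] [ 0.5677 -0.2972  0.118 ] [ 0.5815 -0.257   0.161 ]
[594, 238, 30, 40, 256] [608.  258.9] [ 0.561  -0.3216  0.118 ] [ 0.5757 -0.278   0.161 ]
[541, 290, 27, 27, 304] [553.2 302.5] [ 0.5052 -0.2863  0.118 ] [ 0.5279 -0.2477  0.161 ]
[556, 298, 30, 38, 325] [570.8 316.7] [ 0.492  -0.3105  0.118 ] [ 0.5165 -0.2685  0.161 ]
[194, 323, 24, 67, 784] [202.6 355.6] [0.3806 0.0636 0.118 ] [0.421  0.0526 0.161 ]
[417, 323, 23, 67, 711] [430.4 357.2] [ 0.4186 -0.1798  0.118 ] [ 0.4535 -0.1563  0.161 ]
top [471, 195, 8, 7, 47] [474.8 198.2] [ 0.5289 -0.3241  0.158 ]
```

View pics/w8.png

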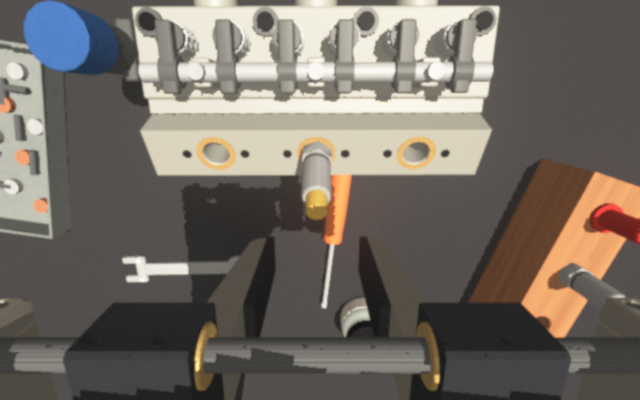

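That view shows the middle injector home and leaning, with its cap at (316,204). That was my 12th picture, so checks are numeric from here. The seated TCP, (0.6032,-0.0247,0.165), now calibrates the other bores. Next is the second injector.

```bash
python3 -m jog '{"slide":[[-0.005,0.014,0],[-0.017,0.047,0],[-0.031,0.085,0],[-0.045,0.124,0],[-0.059,0.162,0],[-0.073,0.2,0],[-0.086,0.236,0],[-0.096,0.263,0]],"twist":[0,0,0,0,0,0,0,0]}'
python3 -m jog '{"slide":[[-0.0055,0.015,0],[-0.0074,0.0207,0],[-0.0074,0.0207,0],[-0.0074,0.0207,0]],"twist":[0,0,0,0]}'
python3 - <<'E'
from h import *
s=r.read_state();print(s["tool_pos"],s["ee_rot"],s["wrist_force"])
im=r.capture("wrist");C=cam("wrist");A=R.from_quat(s["ee_rot"]).as_matrix()
for nm,lo,hi,z in(("yel",(22,80,80),(36,255,255),.159),("red",(0,120,60),(4,255,255),.13),("red2",(0,100,200),(5,255,255),.135)):
    for st,ce in blobs(im,lo,hi,60): print(nm,st,ce,onz(C,ce,z).round(4))
E
```

```text
time: 13.38
tool_pos: [0.5295, -0.3065, 0.2712]
ee_rot: [0.997, 0.08, -0.002, -0.001]
wrist_force: [-0.2, 0.4, -0.1]
grip_width: 0.0458
time: 13.72
tool_pos: [0.5282, -0.323, 0.2724]
ee_rot: [0.997, 0.082, -0.001, -0.001]
wrist_force: [0.2, 0.6, -0.7]
grip_width: 0.046
[ 0.52817698 -0.32296537  0.27243308] [ 9.96600529e-01  8.23736623e-02 -8.01760547e-04 -1.15026225e-03] [ 0.19598171  0.58911522 -0.69699876]
yel [51, 0, 48, 44, 672] [75.  20.7] [ 0.6305 -0.136   0.159 ]
yel [83, 75, 17, 86, 929] [ 91.6 114.9] [ 0.5683 -0.1457  0.159 ]
yel [310, 196, 14, 6, 66] [317.3 198.5] [ 0.5322 -0.3216  0.159 ]
yel [195, 344, 6, 22, 67] [197.8 354. ] [ 0.3652 -0.2374  0.159 ]
red [324, 98, 33, 33, 836] [340.2 113.8] [ 0.5985 -0.3295  0.13  ]
red2 [324, 98, 33, 33, 733] [341.9 113.1] [ 0.5995 -0.3304  0.135 ]
```

```bash
python3 -m jog '{"slide":[[0.0015,0,0.01],[0.0015,0,0.035],[0.0015,0,0.07],[0.0015,0,0.1],[0.0015,0,0.12],[0.0015,0,0.132],[0.0015,0,0.1365],[0.0015,0,0.1365]],"twist":[0,0,0,0,0,0,0,0]}' 0.5
python3 -m jog '{"slide":[[0,0,0],[0,0,0],[0,0,0],[0,0,0],[0,0,0]],"twist":[0,0,0,0,0]}' 0.9 4
python3 -m jog '{"slide":[[0,0,0],[0,0,0],[0,0,0]],"twist":[0,0,0]}' 0.95 30
```

```text
time: 14.43
tool_pos: [0.5297, -0.3233, 0.1365]
ee_rot: [0.997, 0.082, -0.001, -0.001]
wrist_force: [0.0, -0.4, 0.6]
grip_width: 0.0458
time: 14.85
tool_pos: [0.5303, -0.3239, 0.1384]
ee_rot: [0.997, 0.082, 0.001, 0.0]
wrist_force: [-0.9, 2.0, 3.6]
grip_width: 0.0241
time: 15.1
tool_pos: [0.5303, -0.3239, 0.1384]
ee_rot: [0.997, 0.082, 0.001, 0.0]
wrist_force: [-0.7, 2.4, 5.2]
grip_width: 0.0235
```

```bash
python3 -m jog '{"slide":[[0,0,-0.004],[0,0,-0.012],[0,0,-0.025],[0,0,-0.04],[0,0,-0.055],[0,0,-0.062],[0,0,-0.062]],"twist":[0,0,0,0,0,0,0]}' 0.95 30
python3 -m jog '{"slide":[[-0.004,0,0],[-0.010,0,0],[-0.016,0,0],[-0.0225,0,0.0005],[-0.03,0,0.0015],[-0.0368,0,0.003],[-0.0368,0,0.003]],"twist":[0,0,0,0,0,0,0]}'
python3 -m jog '{"slide":[[-0.005,0,0.0015],[-0.01,0,0.003],[-0.014,0,0.0045],[-0.0185,0,0.0065],[-0.0225,0,0.0085],[-0.0225,0,0.0085]],"twist":[0,0,0,0,0,0]}' 0.95 60
```

```text
time: 15.68
tool_pos: [0.5304, -0.3255, 0.2019]
ee_rot: [0.997, 0.081, 0.001, 0.001]
wrist_force: [0.9, -0.0, -3.1]
grip_width: 0.0234
time: 16.27
tool_pos: [0.4916, -0.3305, 0.1959]
ee_rot: [0.997, 0.081, -0.001, -0.0]
wrist_force: [2.1, 1.5, -2.3]
grip_width: 0.0229
time: 16.77
tool_pos: [0.4725, -0.3338, 0.1891]
ee_rot: [0.997, 0.082, 0.002, 0.0]
wrist_force: [4.0, 2.6, 3.2]
grip_width: 0.0229
```

```bash
python3 -m jog '{"slide":[[-0.004,0,-0.01],[-0.012,0,-0.03],[-0.02,0,-0.06],[-0.02,0,-0.09],[-0.02,0,-0.095],[-0.02,0,-0.095],[-0.02,0,-0.095]],"twist":[0,0,0,0,0,0,0]}'
python3 - <<'E'
from h import *
s=r.read_state();print(s["tool_pos"],s["wrist_force"])
im=r.capture("wrist");print(im[125:215:2,316].tolist());g=im.sum(2)
for row in(150,156,162,170,180,200,220):print(row,(g[row,290:346]//3).tolist())
E
```

```text
time: 17.35
tool_pos: [0.4502, -0.3373, 0.2816]
ee_rot: [0.997, 0.082, -0.001, -0.0]
wrist_force: [-0.9, 0.1, -4.7]
grip_width: 0.0233
[ 0.45017929 -0.33725034  0.28157959] [-0.90815849  0.14079768 -4.71648757]
[[255, 223, 151], [255, 223, 151], [255, 221, 148], [255, 220, 147], [255, 219, 147], [255, 219, 148], [254, 219, 147], [254, 213, 143], [247, 212, 176], [231, 221, 210], [193, 176, 166], [139, 117, 108], [142, 121, 112], [142, 124, 114], [144, 127, 117], [142, 124, 115], [143, 126, 116], [142, 126, 117], [142, 126, 117], [141, 125, 116], [139, 123, 115], [141, 126, 118], [142, 127, 119], [140, 126, 117], [141, 127, 118], [141, 127, 119], [141, 129, 120], [140, 127, 118], [139, 127, 118], [140, 129, 121], [137, 127, 117], [138, 128, 119], [129, 118, 111], [191, 182, 174], [210, 202, 191], [214, 206, 194], [219, 211, 200], [220, 214, 203], [224, 220, 210], [228, 223, 214], [231, 227, 219], [245, 242, 235], [247, 245, 238], [227, 223, 213], [188, 182, 172]]
150 [161, 152, 130, 123, 122, 122, 122, 122, 124, 124, 123, 132, 162, 194, 206, 206, 195, 173, 135, 117, 114, 116, 120, 121
[... 1153 characters left out ...]
28, 130, 128, 129, 130, 130, 126, 124, 121, 119, 118, 111, 105, 104, 109, 111, 111, 111, 112, 111, 109, 111, 109, 111, 110, 110, 110]
200 [117, 116, 117, 114, 118, 123, 132, 137, 143, 152, 158, 163, 169, 176, 181, 188, 190, 193, 195, 198, 202, 206, 210, 212, 215, 215, 216, 216, 216, 217, 217, 219, 220, 223, 225, 226, 227, 226, 227, 226, 226, 225, 221, 218, 218, 215, 198, 156, 119, 110, 108, 109, 107, 110, 108, 109]
220 [64, 69, 92, 138, 176, 188, 178, 147, 115, 100, 100, 111, 125, 142, 159, 171, 180, 188, 196, 202, 208, 211, 215, 217, 218, 220, 220, 220, 222, 223, 223, 224, 223, 222, 224, 221, 217, 206, 191, 169, 147, 136, 129, 131, 132, 133, 142, 144, 131, 114, 107, 109, 109, 107, 108, 108]
```

Lean is now about 26°. On to the far bore, positioned from the first seating plus 90 mm along the row.

```bash
python3 -m jog '{"slide":[[0.008,-0.01,0],[0.026,-0.033,0],[0.05,-0.063,0],[0.074,-0.093,0],[0.098,-0.123,0],[0.12,-0.151,0],[0.138,-0.174,0],[0.149,-0.187,0.004]],"twist":[0,0,0,0,0,0,0,0]}'
python3 -m jog '{"slide":[[0.0049,-0.0066,0.005],[0.0049,-0.0066,0.01],[0.0049,-0.0066,0.01],[0.0049,-0.0066,0.01]],"twist":[0,0,0,0]}'
cat > m.py <<'E'
from h import *
s=r.read_state();print(s["tool_pos"].round(4),s["wrist_force"].round(1),R.from_quat(s["ee_rot"]).as_matrix()[:2,0].round(4))
im=r.capture("wrist");C=cam("wrist");A=R.from_quat(s["ee_rot"]).as_matrix()
for st,ce in blobs(im,(14,70,90),(32,255,255),150):
    if st[1]<200 and 30<st[2]<55:
        c=(st[0]+st[2]/2-.5,st[1]+st[3]/2-.5);p=onz(C,c,.118);print(st,"boxc",c,p.round(4),"tool",(A.T@(p-s["tool_pos"])).round(4))
E
python3 m.py
```

```text
time: 18.07
tool_pos: [0.5693, -0.1224, 0.2778]
ee_rot: [0.996, 0.085, -0.0, -0.001]
wrist_force: [0.4, 0.2, -2.8]
grip_width: 0.0225
time: 18.4
tool_pos: [0.5705, -0.1229, 0.2677]
ee_rot: [0.997, 0.081, -0.001, 0.0]
wrist_force: [0.0, -1.2, -2.0]
grip_width: 0.0228
[ 0.5705 -0.1229  0.2677] [ 0.  -1.2 -2. ] [0.987  0.1607]
[186, 99, 43, 34, 375] boxc (207.0, 115.5) [ 0.6209 -0.0207  0.118 ] tool [ 0.0666 -0.0928  0.1495]
[294, 98, 41, 38, 694] boxc (314.0, 116.5) [ 0.6346 -0.1101  0.118 ] tool [ 0.0657 -0.0024  0.1495]
[78, 100, 46, 37, 690] boxc (100.5, 118.0) [0.6044 0.0681 0.118 ] tool [ 0.0645 -0.1831  0.1495]
[169, 150, 31, 35, 789] boxc (184.0, 167.0) [ 0.5733 -0.0036  0.118 ] tool [ 0.0224 -0.1173  0.1496]
[532, 152, 48, 39, 992] boxc (555.5, 171.0) [ 0.6226 -0.3288  0.118 ] tool [0.0187 0.2116 0.1496]
```

```bash
python3 -m jog '{"slide":[[0.002,-0.0017,0.004],[0.005,-0.0017,0.011],[0.009,-0.0017,0.02],[0.012,-0.0017,0.026],[0.0135,-0.0017,0.029],[0.0135,-0.0017,0.029],[0.0135,-0.0017,0.029]],"twist":[0,0,0,0,0,0,0]}'
python3 m.py
python3 -m jog '{"slide":[[0.0,0,0.0],[0.001,0,0.002],[0.0028,0,0.006],[0.0047,0,0.010],[0.0066,0,0.014],[0.0085,0,0.018],[0.0085,0,0.018]],"twist":[0,0,0,0,0,0,0]}' 0.95 15
```

```text
time: 19.03
tool_pos: [0.5847, -0.1172, 0.2394]
ee_rot: [0.997, 0.082, -0.0, -0.0]
wrist_force: [-0.8, 0.3, -2.2]
grip_width: 0.0227
[ 0.5847 -0.1172  0.2394] [-0.8  0.3 -2.2] [0.9866 0.1632]
[62, 120, 50, 40, 792] boxc (86.5, 139.5) [0.6042 0.0684 0.118 ] tool [ 0.0495 -0.1798  0.1215]
[180, 120, 46, 36, 428] boxc (202.5, 137.5) [ 0.6205 -0.0208  0.118 ] tool [ 0.0511 -0.0892  0.1214]
[296, 120, 46, 37, 654] boxc (318.5, 138.0) [ 0.6349 -0.1099  0.118 ] tool [0.0508 0.0011 0.1214]
[158, 181, 36, 38, 974] boxc (175.5, 199.5) [ 0.5663 -0.0023  0.118 ] tool [ 0.0006 -0.1163  0.1215]
time: 19.67
tool_pos: [0.593, -0.1156, 0.2206]
ee_rot: [0.997, 0.082, -0.001, -0.0]
wrist_force: [0.1, -0.5, -2.5]
grip_width: 0.0232
```

```bash
python3 -m jog '{"slide":[[-0.0005,0.0009,0],[-0.001,0.0018,0],[-0.0005,0.0018,0.002],[0.0005,0.0018,0.004],[0.0014,0.0018,0.006],[0.0014,0.0018,0.006]],"twist":[0,0,0,0,0,0]}'
python3 -m jog '{"slide":[[0.0009,0,0.002],[0.0019,0,0.004],[0.0028,0,0.006],[0.0037,0,0.008],[0.0047,0,0.01],[0.0047,0,0.01]],"twist":[0,0,0,0,0,0]}'
python3 m.py
```

```text
time: 20.17
tool_pos: [0.5947, -0.1173, 0.2154]
ee_rot: [0.997, 0.082, -0.0, -0.0]
wrist_force: [-0.1, 0.4, -2.5]
grip_width: 0.0236
time: 20.67
tool_pos: [0.5994, -0.1166, 0.2053]
ee_rot: [0.997, 0.082, -0.0, -0.0]
wrist_force: [-0.8, -0.1, -3.3]
grip_width: 0.0235
[ 0.5994 -0.1166  0.2053] [-0.8 -0.1 -3.3] [0.9866 0.1631]
[160, 146, 53, 38, 506] boxc (186.0, 164.5) [ 0.6204 -0.0207  0.118 ] tool [ 0.0364 -0.0912  0.0873]
[291, 146, 51, 36, 723] boxc (316.0, 163.5) [ 0.6358 -0.1096  0.118 ] tool [ 0.0372 -0.0009  0.0872]
[549, 197, 32, 40, 288] boxc (564.5, 216.5) [ 0.6268 -0.2942  0.118 ] tool [-0.0018  0.1798  0.0872]
```

Exactly on the line with no contact force; lowering on.

```bash
python3 -m jog '{"slide":[[0.0009,0,0.002],[0.0019,0,0.004],[0.0028,0,0.006],[0.0037,0,0.008],[0.0047,0,0.01],[0.0056,0,0.012],[0.0056,0,0.012]],"twist":[0,0,0,0,0,0,0]}'
python3 -m jog '{"slide":[[0.0009,0,0.002],[0.0019,0,0.004],[0.0028,0,0.006],[0.0037,0,0.008],[0.0047,0,0.01],[0.0056,0,0.012],[0.0056,0,0.012]],"twist":[0,0,0,0,0,0,0]}'
```

```text
time: 21.3
tool_pos: [0.6049, -0.1156, 0.1933]
ee_rot: [0.997, 0.082, -0.0, -0.0]
wrist_force: [-0.7, -0.7, -2.7]
grip_width: 0.0236
time: 21.88
tool_pos: [0.6104, -0.1147, 0.1813]
ee_rot: [0.997, 0.082, -0.0, -0.0]
wrist_force: [0.1, -0.1, -2.9]
grip_width: 0.0233
```

```bash
python3 -m jog '{"slide":[[0.0009,0,0.002],[0.0019,0,0.004],[0.0028,0,0.006],[0.0037,0,0.008],[0.0047,0,0.01],[0.0047,0,0.01]],"twist":[0,0,0,0,0,0]}'
python3 -m jog '{"slide":[[0.0005,0,0.001],[0.0009,0,0.002],[0.0009,0,0.002]],"twist":[0,0,0]}'
python3 -m jog '{"slide":[[0.0005,0,0.001],[0.0007,0,0.0015],[0.0007,0,0.0015]],"twist":[0,0,0]}'
```

```text
time: 22.38
tool_pos: [0.6151, -0.114, 0.1713]
ee_rot: [0.997, 0.082, -0.0, -0.0]
wrist_force: [-0.6, 0.3, -2.7]
grip_width: 0.0235
time: 22.63
tool_pos: [0.616, -0.1139, 0.1697]
ee_rot: [0.997, 0.082, -0.0, -0.0]
wrist_force: [-0.8, -0.8, -3.0]
grip_width: 0.0236
time: 22.88
tool_pos: [0.6167, -0.1138, 0.1683]
ee_rot: [0.997, 0.082, -0.0, 0.0]
wrist_force: [0.0, 0.7, -3.4]
grip_width: 0.0233
```

```bash
python3 -m jog '{"slide":[[0.0005,0,0.001],[0.0005,0,0.001],[0.0005,0,0.001]],"twist":[0,0,0]}'
python3 -m jog '{"slide":[[0.0003,0,0.0006],[0.0003,0,0.0006]],"twist":[0,0]}'
python3 -m jog '{"slide":[[0.0003,0,0.0006],[0.0003,0,0.0006]],"twist":[0,0]}'
```

```text
time: 23.13
tool_pos: [0.617, -0.1138, 0.1678]
ee_rot: [0.997, 0.082, -0.0, 0.0]
wrist_force: [-3.1, -0.7, 1.6]
grip_width: 0.0234
time: 23.3
tool_pos: [0.6171, -0.1139, 0.1678]
ee_rot: [0.997, 0.082, -0.0, 0.0]
wrist_force: [-5.1, 1.0, 6.8]
grip_width: 0.0237
time: 23.47
tool_pos: [0.6171, -0.1138, 0.1677]
ee_rot: [0.997, 0.082, -0.001, 0.0]
wrist_force: [-7.9, -0.9, 10.3]
grip_width: 0.0234
```

Seated exactly at the predicted height (z 0.1677, gentle contact). Release, then over to the plug.

```bash
python3 -m jog '{"slide":[[0,0,0],[0,0,0],[0,0,0],[0,0,0]],"twist":[0,0,0,0]}' 0.5
python3 -m jog '{"slide":[[-0.005,0,-0.01],[-0.015,0,-0.035],[-0.02,0,-0.07],[-0.02,0,-0.1],[-0.02,0,-0.11],[-0.02,0,-0.11]],"twist":[0,0,0,0,0,0]}'
python3 -m jog '{"slide":[[-0.003,0.018,0],[-0.008,0.05,0],[-0.0135,0.086,0],[-0.019,0.122,0],[-0.025,0.158,0],[-0.03,0.19,0],[-0.0335,0.212,0],[-0.0341,0.2163,0]],"twist":[0,0,0,0,0,0,0,0]}'
python3 -m jog '{"slide":[[0,0,0],[0,0,0],[0,0,0]],"twist":[0,0,0]}'
python3 - <<'E'
from h import *
s=r.read_state();print(s["tool_pos"],s["wrist_force"],s["joint_positions"].round(3))
im=r.capture("wrist");C=cam("wrist");A=R.from_quat(s["ee_rot"]).as_matrix()
hs=cv2.cvtColor(im,cv2.COLOR_RGB2HSV)
for lo,hi in(((0,120,60),(4,255,255)),((0,90,230),(5,255,255)),((0,120,60),(4,255,229))):
  for st,ce in blobs(im,lo,hi,60): print(st,ce,onz(C,ce,.135).round(4),"tool",(A.T@(onz(C,ce,.135)-s["tool_pos"])).round(4))
t=r.capture("top");C=cam("top")
for st,ce in blobs(t,(12,110,120),(35,255,255),8):
    if st[0]>280 and st[0]<400 and st[1]<180: print("top",st,ce,onz(C,ce,.118).round(4))
E
```

```text
time: 23.8
tool_pos: [0.6181, -0.1136, 0.1661]
ee_rot: [0.997, 0.082, 0.0, -0.0]
wrist_force: [0.6, 0.9, 0.4]
grip_width: 0.0453
time: 24.3
tool_pos: [0.5996, -0.1171, 0.2801]
ee_rot: [0.997, 0.082, 0.003, 0.001]
wrist_force: [0.4, 0.0, 0.2]
grip_width: 0.0457
time: 24.97
tool_pos: [0.5971, -0.3416, 0.2733]
ee_rot: [0.997, 0.078, -0.002, 0.0]
wrist_force: [-1.2, -0.9, -0.4]
grip_width: 0.0461
time: 25.22
tool_pos: [0.6002, -0.3331, 0.2756]
ee_rot: [0.997, 0.083, -0.0, -0.001]
wrist_force: [0.5, 0.0, 0.3]
grip_width: 0.0458
[ 0.60018168 -0.33313752  0.27560961] [0.45852712 0.0101769  0.29371258] [ 0.627  0.519 -0.248  1.452  0.13   1.188 -1.043]
[302, 170, 30, 39, 902] [316.7 188.2] [ 0.6051 -0.3319  0.135 ] tool [ 0.0051 -0.0002  0.1406]
[302, 170, 30, 26, 380] [318.2 182.9] [ 0.61   -0.3323  0.135 ] tool [0.0098 0.0011 0.1406]
[302, 176, 28, 33, 529] [315.6 191.8] [ 0.6017 -0.3314  0.135 ] tool [ 0.0018 -0.0012  0.1406]
top [333, 157, 6, 4, 9] [335.7 158.1] [ 0.6328 -0.0153  0.118 ]
top [379, 159, 7, 8, 46] [381.8 162.4] [ 0.6221 -0.1234  0.118 ]
top [294, 163, 14, 14, 56] [301.1 168.3] [0.6084 0.0659 0.118 ]
top [338, 166, 8, 8, 48] [341.4 169.5] [ 0.6052 -0.0285  0.118 ]
```

```bash
python3 -m jog '{"slide":[[-0.001,0,0.015],[-0.001,0,0.045],[-0.001,0,0.08],[-0.001,0,0.115],[-0.001,0,0.14],[-0.001,0,0.15],[-0.001,0,0.1535],[-0.001,0,0.1535]],"twist":[0,0,0,0,0,0,0,0]}' 0.5
python3 -m jog '{"slide":[[0,0,0],[0,0,0],[0,0,0],[0,0,0],[0,0,0]],"twist":[0,0,0,0,0]}' 0.9 4
python3 -m jog '{"slide":[[0,0,0],[0,0,0],[0,0,0]],"twist":[0,0,0]}' 0.95 20
```

```text
time: 25.98
tool_pos: [0.5992, -0.3354, 0.1229]
ee_rot: [0.997, 0.082, 0.0, -0.0]
wrist_force: [-0.5, -0.3, 0.1]
grip_width: 0.0463
time: 26.4
tool_pos: [0.5994, -0.3349, 0.124]
ee_rot: [0.997, 0.082, 0.001, -0.0]
wrist_force: [-1.7, 3.7, 6.4]
grip_width: 0.0218
time: 26.65
tool_pos: [0.5994, -0.3349, 0.124]
ee_rot: [0.997, 0.082, 0.001, -0.0]
wrist_force: [-2.5, 4.1, 5.0]
grip_width: 0.0211
```

```bash
python3 -m jog '{"slide":[[0,0,-0.004],[0,0,-0.012],[0,0,-0.022],[0,0,-0.03],[0,0,-0.03],[0,0,-0.03]],"twist":[0,0,0,0,0,0]}' 0.95 20
python3 -m jog '{"slide":[[-0.004,0,0],[-0.009,0,0],[-0.0125,0,-0.0005],[-0.016,0,-0.0005],[-0.02,0,0],[-0.02,0,0]],"twist":[0,0,0,0,0,0]}'
python3 -m jog '{"slide":[[-0.003,0,0.0005],[-0.006,0,0.0012],[-0.009,0,0.002],[-0.0125,0,0.003],[-0.0125,0,0.003],[-0.0125,0,0.003]],"twist":[0,0,0,0,0,0]}' 0.95 30
```

```text
time: 27.15
tool_pos: [0.5991, -0.3366, 0.1539]
ee_rot: [0.997, 0.082, 0.001, 0.001]
wrist_force: [-0.5, 0.5, 0.1]
grip_width: 0.0213
time: 27.65
tool_pos: [0.5781, -0.339, 0.1525]
ee_rot: [0.997, 0.082, -0.0, -0.0]
wrist_force: [3.2, 3.3, 0.7]
grip_width: 0.0216
time: 28.15
tool_pos: [0.5677, -0.3404, 0.1503]
ee_rot: [0.997, 0.082, 0.001, -0.0]
wrist_force: [5.0, 4.3, 2.0]
grip_width: 0.021
```

```bash
python3 -m jog '{"slide":[[-0.004,0,-0.01],[-0.008,0,-0.025],[-0.015,0,-0.06],[-0.015,0,-0.09],[-0.015,0,-0.12],[-0.015,0,-0.13],[-0.015,0,-0.13]],"twist":[0,0,0,0,0,0,0]}'
cat > p.py <<'E'
from h import *
s=r.read_state();print(s["tool_pos"],s["wrist_force"])
im=r.capture("wrist");K=C=cam("wrist");A=R.from_quat(s["ee_rot"]).as_matrix()
for st,ce in blobs(im,(0,110,40),(5,255,255),100): print("red box",st,ce)
m=cv2.inRange(cv2.cvtColor(im,cv2.COLOR_RGB2HSV),(0,110,40),(5,255,255))
for row in range(140,300,6):
    c=np.flatnonzero(m[row,260:380]); 
    if len(c):print(row,260+c[0],260+c[-1],end=' | ')
print()
ph=np.linspace(0,2*np.pi,60)
for th in(15,20,25,30):
    t=np.radians(th);a=np.array([-np.sin(t),0,-np.cos(t)]);n=np.array([np.cos(t),0,-np.sin(t)]);out=[]
    for h,rad in((0,.008),(.036,.016),(.041,.016)):
        q=np.array([proj(C,s["tool_pos"]+A@(np.array([0,0,.006])+(h-.069)*a+rad*(np.cos(f)*n+np.sin(f)*np.array([0,1,0])))) for f in ph])
        out+=[q[:,1].min().round(1),q[:,1].max().round(1),q[:,0].mean().round(1)]
    print(th,out)
E
python3 p.py
```

```text
time: 28.73
tool_pos: [0.5518, -0.3458, 0.2834]
ee_rot: [0.997, 0.081, 0.002, 0.002]
wrist_force: [-0.2, -0.0, -0.2]
grip_width: 0.0209
[ 0.55175851 -0.34577466  0.28335459] [-0.1726295  -0.00670872 -0.22237206]
red box [288, 175, 57, 137, 5600] [316.4 247.7]
176 311 321 | 182 306 326 | 188 305 329 | 194 303 330 | 200 302 331 | 206 301 333 | 212 294 340 | 218 290 343 | 224 288 344 | 230 288 344 | 236 291 342 | 242 296 337 | 248 296 337 | 254 295 338 | 260 295 338 | 266 295 338 | 272 294 339 | 278 294 339 | 284 294 339 | 290 293 340 | 296 293 340 | 
15 [np.float64(185.7), np.float64(206.3), np.float64(319.1), np.float64(205.8), np.float64(250.7), np.float64(319.3), np.float64(210.9), np.float64(256.4), np.float64(319.3)]
20 [np.float64(178.3), np.float64(198.3), np.float64(319.1), np.float64(203.0), np.float64(245.5), np.float64(319.3), np.float64(208.8), np.float64(251.6), np.float64(319.3)]
25 [np.float64(171.1), np.float64(190.6), np.float64(319.1), np.float64(200.5), np.float64(240.4), np.float64(319.3), np.float64(207.0), np.float64(247.0), np.float64(319.3)]
30 [np.float64(164.2), np.float64(183.0), np.float64(319.2), np.float64(198.5), np.float64(235.5), np.float64(319.3), np.float64(205.7), np.float64(242.5), np.float64(319.4)]
```

Plug leans about 26°. Traverse high over the fitted injectors to the outlet bore.

```bash
python3 -m jog '{"slide":[[0.002,-0.01,-0.01],[0.007,-0.035,-0.015],[0.013,-0.069,-0.015],[0.0195,-0.104,-0.015],[0.026,-0.139,-0.015],[0.033,-0.174,-0.015],[0.0395,-0.209,-0.015],[0.046,-0.244,-0.015]],"twist":[0,0,0,0,0,0,0,0]}'
python3 -m jog '{"slide":[[0.0065,-0.035,0],[0.013,-0.07,0],[0.0195,-0.105,0],[0.0255,-0.135,0],[0.029,-0.15,0],[0.0295,-0.1546,0],[0.0295,-0.1546,0],[0.0295,-0.1546,0]],"twist":[0,0,0,0,0,0,0,0]}'
python3 m.py
```

```text
time: 29.45
tool_pos: [0.5558, -0.0933, 0.2931]
ee_rot: [0.997, 0.082, -0.002, -0.0]
wrist_force: [-0.2, 0.1, -0.8]
grip_width: 0.0211
time: 30.12
tool_pos: [0.5608, 0.0605, 0.2936]
ee_rot: [0.997, 0.081, -0.001, 0.001]
wrist_force: [1.1, 0.1, 0.4]
grip_width: 0.0209
[0.5608 0.0605 0.2936] [1.1 0.1 0.4] [0.9868 0.1621]
[491, 121, 40, 33, 289] boxc (510.5, 137.0) [ 0.6343 -0.1116  0.118 ] tool [0.0451 0.1816 0.1757]
[299, 122, 38, 33, 561] boxc (317.5, 138.0) [0.6044 0.0664 0.118 ] tool [0.0444 0.0011 0.1755]
[395, 122, 38, 29, 306] boxc (413.5, 136.0) [ 0.6206 -0.0218  0.118 ] tool [0.0461 0.0908 0.1756]
[531, 169, 35, 31, 713] boxc (548.0, 184.0) [ 0.5967 -0.1625  0.118 ] tool [-0.0003  0.2257  0.1758]
```

```bash
python3 -m jog '{"slide":[[0.0006,0.001,0.01],[0.0006,0.001,0.03],[0.0006,0.001,0.05],[0.0006,0.001,0.065],[0.0006,0.001,0.07],[0.0006,0.001,0.07],[0.0006,0.001,0.07]],"twist":[0,0,0,0,0,0,0]}'
python3 m.py; python3 p.py | grep box
```

```text
time: 30.75
tool_pos: [0.5623, 0.0602, 0.2247]
ee_rot: [0.997, 0.081, -0.0, 0.0]
wrist_force: [0.2, -0.2, -0.7]
grip_width: 0.0211
[0.5623 0.0602 0.2247] [ 0.2 -0.2 -0.7] [0.9868 0.1618]
[414, 131, 49, 37, 467] boxc (438.0, 149.0) [ 0.621  -0.0209  0.118 ] tool [0.0448 0.0895 0.1067]
[534, 131, 53, 40, 445] boxc (560.0, 150.5) [ 0.6347 -0.1109  0.118 ] tool [0.0437 0.1805 0.1067]
[293, 132, 48, 40, 842] boxc (316.5, 151.5) [0.6045 0.0679 0.118 ] tool [ 0.0429 -0.0008  0.1067]
[598, 196, 42, 41, 1245] boxc (618.5, 216.0) [ 0.5929 -0.1754  0.118 ] tool [-0.008   0.2374  0.1067]
[450, 198, 39, 40, 1117] boxc (469.0, 217.5) [ 0.5725 -0.0594  0.118 ] tool [-0.0093  0.1197  0.1067]
red box [287, 175, 58, 137, 5686] [316.4 246.9]
```

```bash
python3 -m jog '{"slide":[[0.001,0,0.005],[0.005,0,0.013],[0.0095,0,0.022],[0.0125,0,0.029],[0.014,0,0.032],[0.014,0,0.032],[0.014,0,0.032]],"twist":[0,0,0,0,0,0,0]}' 0.95 12
python3 m.py
python3 -m jog '{"slide":[[0.0014,0,0.003],[0.0028,0,0.006],[0.0042,0,0.009],[0.0056,0,0.012],[0.0056,0,0.012]],"twist":[0,0,0,0,0]}'
python3 -m jog '{"slide":[[0.0014,0,0.003],[0.0028,0,0.006],[0.0042,0,0.009],[0.0056,0,0.012],[0.0056,0,0.012]],"twist":[0,0,0,0,0]}'
```

```text
time: 31.43
tool_pos: [0.5758, 0.0633, 0.1922]
ee_rot: [0.997, 0.082, -0.0, -0.0]
wrist_force: [-0.9, -0.9, -0.0]
grip_width: 0.0211
[0.5758 0.0633 0.1922] [-0.9 -0.9 -0. ] [0.9866 0.1632]
[292, 159, 53, 40, 782] boxc (318.0, 178.5) [0.6051 0.0677 0.118 ] tool [0.0297 0.0005 0.0741]
time: 31.9
tool_pos: [0.5813, 0.064, 0.1799]
ee_rot: [0.997, 0.082, -0.0, -0.0]
wrist_force: [-0.9, -0.4, 0.4]
grip_width: 0.0214
time: 32.32
tool_pos: [0.5868, 0.0649, 0.1679]
ee_rot: [0.997, 0.082, -0.001, 0.0]
wrist_force: [-1.0, 0.4, 0.1]
grip_width: 0.0218
```

```bash
python3 -m jog '{"slide":[[0.0009,0.0004,0.002],[0.0019,0.0008,0.004],[0.0028,0.0008,0.006],[0.0037,0.0008,0.008],[0.0047,0.0008,0.01],[0.0047,0.0008,0.01]],"twist":[0,0,0,0,0,0]}'
python3 -m jog '{"slide":[[0.0005,0,0.001],[0.0009,0,0.002],[0.0009,0,0.002]],"twist":[0,0,0]}'
python3 -m jog '{"slide":[[0.0005,0,0.001],[0.0007,0,0.0015],[0.0007,0,0.0015]],"twist":[0,0,0]}'
```

```text
time: 32.82
tool_pos: [0.5914, 0.0649, 0.158]
ee_rot: [0.997, 0.082, -0.001, 0.0]
wrist_force: [-0.6, -1.1, -1.8]
grip_width: 0.0215
time: 33.07
tool_pos: [0.5922, 0.065, 0.1563]
ee_rot: [0.997, 0.082, -0.001, 0.0]
wrist_force: [-2.7, -1.8, -0.6]
grip_width: 0.0216
time: 33.32
tool_pos: [0.5927, 0.065, 0.155]
ee_rot: [0.997, 0.082, -0.001, 0.0]
wrist_force: [-4.4, -1.2, 0.9]
grip_width: 0.0216
```

```bash
python3 -m jog '{"slide":[[0.0003,0,0.001],[0.0003,0,0.001],[0.0003,0,0.001]],"twist":[0,0,0]}'
python3 -m jog '{"slide":[[0.0003,0,0.001],[0.0003,0,0.001],[0.0003,0,0.001]],"twist":[0,0,0]}' 0.95 20
python3 -m jog '{"slide":[[0.0003,0,0.001],[0.0003,0,0.001],[0.0003,0,0.001]],"twist":[0,0,0]}'
python3 p.py
```

```text
time: 33.57
tool_pos: [0.5927, 0.0652, 0.1548]
ee_rot: [0.997, 0.082, -0.001, 0.0]
wrist_force: [-7.9, -1.8, 6.9]
grip_width: 0.0218
time: 33.82
tool_pos: [0.5927, 0.0651, 0.1547]
ee_rot: [0.997, 0.082, -0.001, 0.001]
wrist_force: [-10.7, -3.2, 11.7]
grip_width: 0.0214
time: 34.07
tool_pos: [0.5928, 0.0652, 0.1544]
ee_rot: [0.997, 0.082, -0.001, 0.001]
wrist_force: [-14.9, -3.1, 17.8]
grip_width: 0.0215
[0.59282086 0.0651574  0.15436585] [-14.86540472  -3.05897827  17.75247031]
red box [288, 205, 57, 109, 4812] [316.4 257.6]
206 307 326 | 212 296 337 | 218 291 341 | 224 289 344 | 230 288 344 | 236 291 342 | 242 296 337 | 248 296 337 | 254 295 338 | 260 295 338 | 266 294 338 | 272 294 339 | 278 294 339 | 284 294 340 | 290 293 340 | 296 294 340 | 
15 [np.float64(185.8), np.float64(206.2), np.float64(317.4), np.float64(205.5), np.float64(249.9), np.float64(317.5), np.float64(210.5), np.float64(255.4), np.float64(317.5)]
20 [np.float64(178.5), np.float64(198.3), np.float64(317.4), np.float64(202.7), np.float64(244.7), np.float64(317.5), np.float64(208.4), np.float64(250.7), np.float64(317.5)]
25 [np.float64(171.4), np.float64(190.6), np.float64(317.4), np.float64(200.2), np.float64(239.7), np.float64(317.5), np.float64(206.6), np.float64(246.2), np.float64(317.5)]
30 [np.float64(164.6), np.float64(183.1), np.float64(317.4), np.float64(198.2), np.float64(234.9), np.float64(317.5), np.float64(205.2), np.float64(241.7), np.float64(317.5)]
```

```bash
python3 -m jog '{"slide":[[-0.0008,0,-0.0015],[-0.0008,0,-0.002]],"twist":[0,0]}' 0.95 4
python3 -m jog '{"slide":[[0,0,0],[0,0,0],[0,0,0],[0,0,0]],"twist":[0,0,0,0]}' 0.5
python3 p.py|head -3
python3 -m jog '{"slide":[[-0.005,0,-0.01],[-0.015,0,-0.035],[-0.02,0,-0.07],[-0.02,0,-0.1],[-0.02,0,-0.12],[-0.02,0,-0.12],[-0.02,0,-0.12]],"twist":[0,0,0,0,0,0,0]}'
cat > c.py <<'E'
from h import *
def check(n,lo,hi,amin):
    im=r.capture(n);C=cam(n)
    for st,ce in blobs(im,lo,hi,amin): print(n,st,ce)
    return C
hx=np.array([.987,.162,0]);hy=np.array([-.1625,.987,0]);a=np.array([0,0,.906])-.4226*hx
mid=np.array([.6212,-.0218,.118])
for n in("wrist","top","scene"):
    print("yellow/brass");C=check(n,(18,100,80),(35,255,255),20) 
    print("red");check(n,(0,130,60),(5,255,255),40)
    for nm,k,L in(("mid cap",0,.146-.070),("far cap",-1,.076),("plug top",1,.05),("plug flange",1,.0025)):
        print("  expect",n,nm,proj(C,mid+k*.09*hy+L*a).round(1))
E
python3 c.py
```

```text
time: 34.28
tool_pos: [0.5938, 0.0652, 0.1549]
ee_rot: [0.997, 0.082, 0.001, 0.0]
wrist_force: [-2.8, -1.0, 1.4]
grip_width: 0.0218
time: 34.62
tool_pos: [0.594, 0.0655, 0.1542]
ee_rot: [0.997, 0.082, 0.001, -0.0]
wrist_force: [-0.6, 0.3, -0.4]
grip_width: 0.0451
[0.59399964 0.06547517 0.1541679 ] [-0.56470716  0.29655363 -0.43143703]
red box [289, 210, 56, 108, 4730] [316.7 262.1]
212 304 330 | 218 295 339 | 224 291 342 | 230 289 344 | 236 289 344 | 242 292 341 | 248 297 336 | 254 297 337 | 260 296 337 | 266 296 337 | 272 296 338 | 278 295 338 | 284 295 339 | 290 295 339 | 296 294 339 | 
time: 35.25
tool_pos: [0.574, 0.0621, 0.2758]
ee_rot: [0.997, 0.082, 0.002, 0.0]
wrist_force: [0.0, -0.2, -1.3]
grip_width: 0.0461
yellow/brass
wrist [398, 141, 39, 20, 163] [419.4 146.5]
wrist [506, 141, 16, 9, 43] [513.3 144.8]
wrist [523, 141, 15, 9, 48] [531.5 143.9]
wrist [542, 193, 36, 31, 750] [559.6 208.3]
wrist [425, 195, 27, 30, 631] [437.8 209.7]
wrist [194, 322, 24, 69, 798] [202.7 356. ]
wrist [416, 323, 24, 68, 764] [430.3 357. ]
red
wrist [299, 142, 35, 60, 1611] [316.3 170.9]
  expec
[... 700 characters left out ...]
77, 6, 9, 29] [385.1  80.7]
scene [344, 86, 6, 10, 32] [347.   90.6]
scene [315, 173, 11, 11, 98] [319.9 177.9]
scene [272, 187, 11, 12, 105] [277.  192.8]
scene [138, 202, 43, 80, 2419] [159.5 242.8]
scene [400, 260, 21, 17, 134] [411.8 268.4]
scene [295, 312, 22, 18, 197] [306.8 320.5]
red
scene [264, 0, 88, 78, 4761] [303.9  36.3]
scene [387, 0, 21, 52, 656] [398.1  22.6]
scene [485, 0, 41, 48, 1328] [505.3  19.3]
scene [522, 0, 62, 56, 1216] [546.7  17.9]
scene [590, 9, 50, 56, 580] [621.5  28.2]
scene [356, 172, 18, 28, 327] [364.  186.2]
  expect scene mid cap [320. 174.]
  expect scene far cap [276.8 188.6]
  expect scene plug top [362.2 173.5]
  expect scene plug flange [367.  196.7]
```

Run:
```python
from h import *
ph=np.linspace(0,2*np.pi,90);hx=np.array([.987,.1625,0]);hy=np.array([-.1625,.987,0]);M=np.array([.6045,.0676,.118])
im=r.capture("wrist");C=cam("wrist");print(blobs(im,(0,100,40),(6,255,255),200))
for th,lift in((25,0),(25,.002),(25,.004),(28,0),(22,0)):
    t=np.radians(th);a=np.array([0,0,np.cos(t)])-np.sin(t)*hx;n=np.cos(t)*hx+np.array([0,0,np.sin(t)])
    q=np.array([proj(C,M+(h+lift)*a+R_*(np.cos(f)*n+np.sin(f)*hy)) for h,R_ in((0,.016),(.005,.016),(.05,.011)) for f in ph])
    print(th,lift,q.min(0).round(1),q.max(0).round(1))
s=r.read_state();print(s["tool_pos"],s["wrist_force"],s["grip_width"],s["time"])
```

```text
[([299, 142, 36, 61, 1688], array([316.5, 170.9]))]
25 0 [298.4 139.1] [334.9 201.8]
25 0.002 [298.3 140.3] [335.  203.5]
25 0.004 [298.2 141.6] [335.1 205.2]
28 0 [298.4 139.6] [334.9 203.6]
22 0 [298.4 138.6] [334.9 199.8]
[0.57325584 0.06193367 0.27308458] [0.19068568 1.04436223 0.1321572 ] 0.04571327118036557 35.6
```

Run:
```python
from h import *
im=r.capture("wrist")
for c in(305,316,328):print(c,[(k,im[k,c].tolist()) for k in range(134,150)])
```

```text
305 [(134, [219, 211, 189]), (135, [220, 212, 190]), (136, [219, 211, 189]), (137, [220, 212, 190]), (138, [220, 214, 191]), (139, [220, 212, 190]), (140, [220, 212, 188]), (141, [221, 207, 178]), (142, [223, 197, 156]), (143, [223, 179, 127]), (144, [210, 146, 98]), (145, [190, 107, 76]), (146, [190, 81, 67]), (147, [211, 75, 67]), (148, [229, 79, 72]), (149, [236, 80, 73])]
316 [(134, [220, 213, 190]), (135, [221, 214, 191]), (136, [220, 212, 190]), (137, [220, 211, 187]), (138, [222, 206, 175]), (139, [227, 195, 147]), (140, [229, 176, 117]), (141, [222, 138, 92]), (142, [213, 98, 76]), (143, [215, 80, 71]), (144, [226, 78, 71]), (145, [235, 82, 75]), (146, [238, 83, 76]), (147, [237, 82, 75]), (148, [233, 80, 74]), (149, [222, 77, 70])]
328 [(134, [221, 214, 191]), (135, [220, 214, 191]), (136, [219, 211, 190]), (137, [221, 215, 193]), (138, [221, 214, 191]), (139, [219, 211, 189]), (140, [220, 210, 186]), (141, [222, 206, 174]), (142, [226, 195, 152]), (143, [227, 179, 127]), (144, [224, 150, 103]), (145, [216, 113, 81]), (146, [216, 87, 72]), (147, [224, 81, 72]), (148, [232, 81, 73]), (149, [236, 82, 75])]
```

```bash
python3 -c "
from station import r
print(r.sign_off(), r.read_state()['time'])"
```

```text
the job is handed in; nothing more can be done
the job is handed in; nothing more can be done
```

The job is handed in: one injector is in the middle bore, the other in the far bore, and the red plug closes the outlet bore. Everything is released, with the gripper open and about 0.1 m above the head. The last clock reading was 35.6 s of the 72 s allowed.

The tool cannot tilt, so I leaned each part in the grip against the edge of its block hole to about 25°. I then lowered each one along the bore axis with a light grip.

**Seating:**
- **Far injector:** it met its stop within 0.5 mm of the height predicted from the middle one.
- **Plug:** it met its stop at the predicted height.
- **Forces:** seating forces were about 5–13 N on the injectors. The plug was pressed to about 23 N and relaxed before release.

**Last checks:**
- **Injectors:** in the top view both caps are within about 0.5 px of where a seated injector should show. In the scene view they are about 4 px off, because there the measured spot includes the side of the cap.
- **Plug:** its outline in the wrist camera was 1–3 px off the seated prediction, and a sliver of brass ring about 2–3 px wide shows at the upper edge of the flange. The ring looks slightly larger than the flange and the plug has play in the bore, so I took it as seated. These images cannot rule out a gap of up to about 1 mm under the flange.
- **Tools:** nothing was commanded near the wrench, jar or screwdriver. I did not re-measure where they lie at the end.

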